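# Put the gauge block away and snap the slide lid shut

### The job

Stand or lay the middle-sized gauge block (the 30 mm tall one) inside the open part of the slide-lid case, then slide the lid along its channel over the small sprung ridge at the far end until it snaps in and comes home against the end stop. Force the lid over the ridge firmly but meet the stop gently, without ramming, and leave the other gauge blocks and the V-block where they are.

Things in the scene. Friction and masses are not known exactly. Their poses are not given: they have to be found in the camera images.
- case: Grey slide-lid case, fixed, 216 (x) by 118 (y), 54.5 mm high. Origin: underside, 10 mm ahead of its middle; z up; +x is the lid's closing direction, to the robot's left. Inside: x -50 to 8, y -40 to 40, floor 4 mm up, open above. Ledges 42 mm up carry the lid, in a channel with 1 mm play below lips (49 to 54.5 mm up; overlapping the lid's sides by 2 mm).
- case_end (a point): Nominal place of the ridge, x 30, y 0, z 42 mm in the case. The ridge, a sprung steel bar 37 mm long, stands 2.7 mm over this level; 40 mm beyond it is the face of the dark steel end stop (top 55 mm up). One piece, set anew up to 17.5 mm either way along x, held fast. The lid needs a push of 4 to 7 N to mount the ridge, 2 to 5 N along it till it snaps; stop 2 to 4 mm on. Over 10 N on the stop is ramming.
- lid: Aluminium slide lid, 140 (x) by 95 (y), 6 mm thick, about 0.2 kg, lying in the channel of the case and drawn back 112 to 117 mm. Origin: centre of its underside, same axes as the case: home is within about 18 mm of x = 0 of the case. Bevelled leading edge; 40 mm behind it a groove below for the ridge.
- lid_tab (a point): Centre of the upright aluminium tab on top of the lid, 30 mm behind the lid's centre: 10 thick (lid x), 32 wide (y), 17 mm tall, foot on the lid. It can be pushed from behind by shut fingers or pinched across its 10 mm.
- block_mid_centre (a point): Centre of the middle-sized steel gauge block, to be put away: 35 (its x) by 9 (y) by 30 mm tall, standing upright on the cabinet top. Grip across its 9 mm.
- block_tall_centre (a point): Centre of the tall gauge block, 35 by 9 by 50 mm tall, standing; to be left alone.
- block_small_centre (a point): Centre of the small gauge block, lying flat, 35 by 20 by 9 mm high; to be left alone.
- v_block: Steel V-block, 33 by 40 by 34 mm, origin at the centre of its underside; to be left alone.

How it is judged:
On the way, in this order (a step that is already met when the one before it is completed fails the run):
1. the middle gauge block is in the case, let go (x of block_mid_centre in the frame of case between -0.05 and 0.008 m and y of block_mid_centre in the frame of case between -0.04 and 0.04 m and z of block_mid_centre in the frame of case below 0.03 m and contact force between the fingers and block_mid below 0.1 N), for 0.2 s.
2. the lid is over the ridge and the ridge has sprung up into the lid's groove (x of lid in the frame of case above -0.0228 m and contact force between lid and case below 5 N), for 0.2 s.
At the end, for the whole second after the job is handed in: The middle gauge block is inside the case (centre within the inner walls, below 30 mm), the lid is in its channel, at rest, past the ridge (under 23 mm short of nominal home), and the ridge has sprung up into its groove, so that it no longer loads the lid (under 5 N between lid and case) (all of step 2 and x of block_mid_centre in the frame of case between -0.05 and 0.008 m and y of block_mid_centre in the frame of case between -0.04 and 0.04 m and z of block_mid_centre in the frame of case below 0.03 m and z of lid in the frame of case between 0.039 and 0.046 m and linear speed of lid below 0.01 m/s); the robot touches nothing.
It fails at once if the lid was rammed: more than 18 N between the lid and the case (its end stop and ridge included) (contact force between lid and case above 18 N).
It fails at once if another gauge block or the V-block was moved by more than 15 mm (distance of any of block_tall_centre, block_small_centre, v_block from where it was at the start of the episode above 0.015 m).
It also fails if it takes over 69 s, if anything falls off the work surface, if the arm or the gripper's body presses on something with over 40 N, if the wrist force passes 120 N, or if a joint passes its speed limit or range.

### The arm

A 7-joint arm with a two-finger parallel gripper is mounted at the origin on a cart in front of the work surface, level with it; the furniture and walls round the work are solid. World frame = base frame: x ahead of the robot, y to its left, z up, the work surface at z = 0. Lengths are in m, angles in rad, forces in N, time in s.
With the tool pointing down it reaches from about 0.4 to 0.875 m from the base axis. Payload 4.4 kg.
Tool frame: the origin (TCP) lies on the centre line of the jaws, within the pads' length; the fingertips stand 22 mm ahead of it and the grasp point (between the pads) lies 3 mm ahead of it (env.tip_reach is the distance from the TCP to the fingertips, in m); z points along the fingers, x is the direction in which the jaws open and shut, and the axes are right-handed (so a half turn about z gives the same grasp; the last joint's range is limited). The gripper opens to 85 mm and grips with 20 to 120 N. Pads are 22 mm wide; open, the fingers measure 114 mm over their backs; the gripper's body (76 mm by 85 mm) begins 54 mm behind the grasp point. The pads swing forward as they close: fully open they stand 13 mm farther back than shut.
Start: joints at [1.247, 0.628, 0.038, 1.517, -0.027, 0.996, -0.02], TCP at [0.166, -0.629, 0.253] pointing down, gripper open.
Joint ranges: [-3.06, 3.06], [-0.37, 2.12], [-1.25, 1.32], [0.18, 2.47], [-1.1, 4.24], [0.23, 1.98], [-2.94, 2.94]. Speed limits (rad/s): [2.57, 2.57, 3.14, 3.14, 3.14, 3.14, 3.14].

### API

Orientations are given as a unit quaternion [w, x, y, z].
In Python, from workcell import telemetry, viewer, env gives the robot as it stands. The module is installed in compiled form; this text tells all that it offers.
- The arm moves only by the shell command python3 -m handwheel 'ROWS'. ROWS is JSON, a list of rows, each an object with "grip": the closure, from -1 (fully open) to 1 (shut); "linear": the shift along the world's x, y, z in mm, a list of three; "roll": the turn about the world's z in rad. A call has exactly 8 rows; each row shifts and turns the commanded pose from where the row before left it; what a row does not reach is not made up. A row lasts 1/10 s, in which the tool goes at most 50 mm and 8.59 degrees, less where a joint would pass 70% of its speed; a pose out of reach is approached as far as the arm can. A call with a gripper value outside its range is refused whole. The fingers move at their own pace and stop on an object; the grip force is fixed at half the most. Time passes only in rows, so rows that do not move let the fingers close, or fill a call up. It gives the time, the measured TCP pose, the force and the opening at its end, in the units of the state.
- telemetry.observe(): the state, without advancing time (a new reading comes with each control period).
- viewer.get_image(name): name is "side" or "top"; returns the picture (400x640x3 uint8, red, green, blue); there is no depth.
- viewer.camera_params(name): a dict with "fx", "fy", "cx", "cy" (pixels), "rvec" (rotation vector, rad) and "tvec" (3), from world to camera coordinates, as OpenCV has them. Camera axes: x right, y down, z forward; pixel columns grow to the right and rows downward; lengths in m; the calibration is good to about 2 mm. A picture is of the moment at which its call begins. camera_params takes no time and is no camera call.
- env.close_job(): hands the job in, once; it reports no verdict.
The state is a dict: "clock": time; "joint_pos": joint angles; "qvel": joint speeds; "effort": joint torques, N m; "ee_pos": TCP position; "tool_rot": TCP orientation; "wrist_force": force on the tool from outside, world axes, zero at the start; "wrist_torque": the same for the moment, N m; "finger_gap": opening from 0.0 (shut) to 1.0 (fully open).
Only numpy, scipy, OpenCV 4.12 (cv2) and the standard library are available. Lean on these libraries where they do the work, as an engineer would, in place of code of your own. Each camera call takes 0.05 s, during which the arm holds its last target.

## Working session

There is one attempt and no reset: what is moved stays moved. The work goes in short steps, Python scripts to look and compute and a shell command to move; the robot and the scene stay as the last step left them, time stands still between calls to the robot, and variables do not carry over. Pictures are saved under pics/ and viewed, and the job is handed in when it is done.

```bash
mkdir -p pics
python3 - <<'E'
from workcell import telemetry, viewer, env
import cv2
print(telemetry.observe(), env.tip_reach)
for n in("side","top"):
    print(n,viewer.camera_params(n)); cv2.imwrite(f"pics/{n}0.png",viewer.get_image(n)[:,:,::-1])
E
```

```text
{'clock': 0.0, 'joint_pos': array([ 1.24718798,  0.62935837,  0.03841994,  1.5183733 , -0.02695043,
        0.99629766, -0.02001027]), 'qvel': array([-5.67987349e-04, -6.95256190e-04,  2.38725949e-03,  1.25214375e-03,
       -5.77429824e-05, -8.04291353e-04, -1.65703865e-03]), 'effort': array([ 7.15301630e-04, -5.63387632e+01,  1.22618917e+00, -1.93440574e+01,
        1.08322260e-02,  1.06056780e-02,  2.93558185e-05]), 'ee_pos': array([ 0.16560288, -0.62794323,  0.25237904]), 'tool_rot': array([-5.63763071e-04,  7.92147095e-01, -6.10329467e-01, -7.76575737e-04]), 'wrist_force': array([-0.04351101,  0.88386157, -0.9419467 ]), 'wrist_torque': array([ 0.01876085, -0.03206435, -0.00185609]), 'finger_gap': 1.0028577875065428} 0.022
side {'fx': 445.49279761519045, 'fy': 445.49279761519045, 'cx': 311.92456423075197, 'cy': 193.37505573160908, 'rvec': array([ 0.10350924, -2.53425448,  1.75966027]), 'tvec': array([0.56133529, 0.09105306, 0.90920709])}
top {'fx': 392.3444481388037, 'fy': 392.3444481388037, 'cx': 321.7159762106897, 'cy': 204.58629852691115, 'rvec': array([ 2.16175695, -2.13056241,  0.22635125]), 'tvec': array([-0.02747669,  0.56165271,  0.8380441 ])}
```

View pics/side0.png

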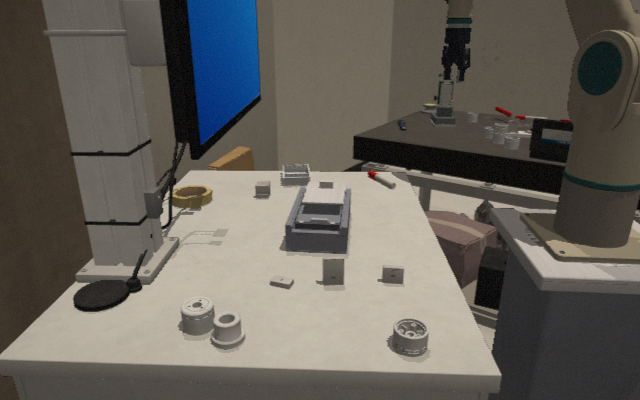

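View pics/top0.png

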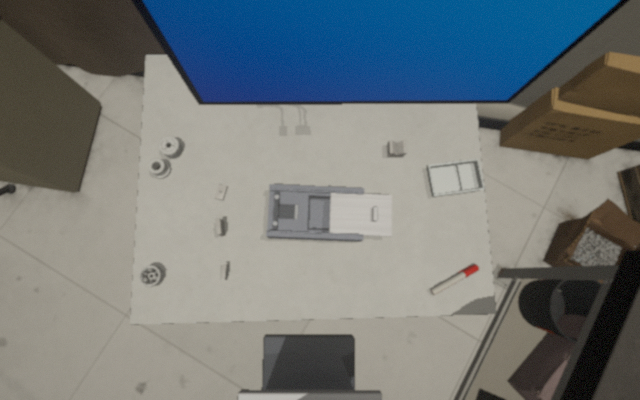

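The side view shows the mid block near (393,274), tall (333,270), small (282,282), and the case near (320,220). In the top view, mid is at (225,270), the case at (315,212), and the lid tab at (375,213). I'll enlarge these areas.

Run:
```python
import cv2
s=cv2.imread('pics/side0.png');t=cv2.imread('pics/top0.png')
def c(im,x0,x1,y0,y1,f,n): cv2.imwrite(n,cv2.resize(im[y0:y1,x0:x1],None,fx=f,fy=f,interpolation=cv2.INTER_CUBIC))
c(s,260,420,240,300,5,'pics/s_blk.png')
c(s,270,370,170,260,6,'pics/s_case.png')
c(t,200,260,180,285,5,'pics/t_blk.png')
c(t,260,400,175,250,5.7,'pics/t_case.png')
```

```text
(no output)
```

View pics/s_blk.png

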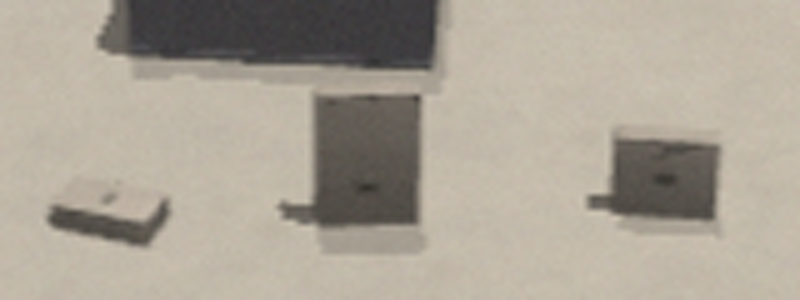

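View pics/s_case.png

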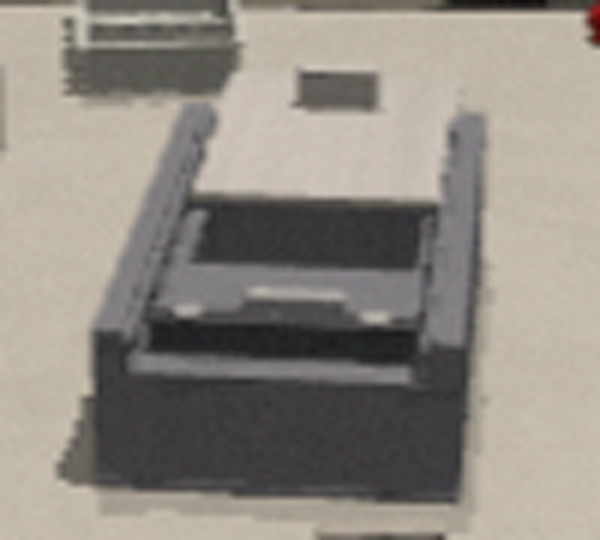

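View pics/t_blk.png

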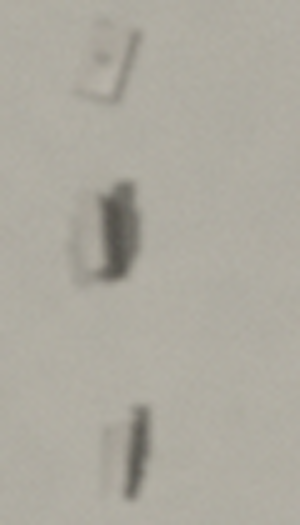

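View pics/t_case.png

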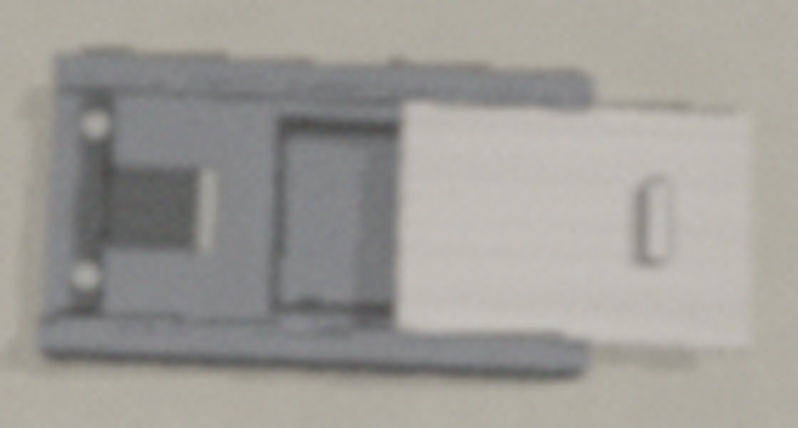

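```bash
cat > h.py <<'E'
import numpy as np, cv2
from scipy.optimize import least_squares
from workcell import viewer
P={n:viewer.camera_params(n) for n in("side","top")}
def proj(n,X):
    p=P[n];K=np.array([[p['fx'],0,p['cx']],[0,p['fy'],p['cy']],[0,0,1]])
    return cv2.projectPoints(np.float64(X).reshape(-1,3),p['rvec'],p['tvec'],K,None)[0][:,0]
def back(n,uv,z):
    p=P[n];R=cv2.Rodrigues(p['rvec'])[0];c=-R.T@p['tvec'].ravel()
    d=R.T@np.array([(uv[0]-p['cx'])/p['fx'],(uv[1]-p['cy'])/p['fy'],1]);return c+d*(z-c[2])/d[2]
def W(q,X):
    X=np.atleast_2d(X)/1000;c,s=np.cos(q[2]),np.sin(q[2])
    return np.c_[q[0]+c*X[:,0]-s*X[:,1],q[1]+s*X[:,0]+c*X[:,1],X[:,2]]
def fit(obs,q0):  # obs: (cam,[model mm],[uv])
    f=lambda q:np.concatenate([proj(n,W(q,m))[0]-u for n,m,u in obs])
    r=least_squares(f,q0,loss='soft_l1');return r.x,f(r.x).reshape(-1,2).round(1)
E
python3 - <<'E'
from h import *
for n in P:
    R=cv2.Rodrigues(P[n]['rvec'])[0];print(n,'cam',-R.T@P[n]['tvec'])
T=lambda x,y:np.array([260+x/5.7,175+y/5.7]); S=lambda x,y:np.array([270+x/6,170+y/6])
# case +x -> world +y ; case +y -> world -x
obs=[('top',[98,-59,54.5],T(42,350)),('top',[98,59,54.5],T(57,52)),('top',[-118,59,54.5],T(592,72)),('top',[-118,-59,54.5],T(585,372)),
('side',[98,-59,0],S(460,500)),('side',[98,59,0],S(95,487)),('side',[98,59,54.5],S(93,335)),('side',[98,-59,54.5],S(468,345))]
# world: case +y = world -x if yaw=+90; picture up = +x => y label sign
b=[]
for sgn in(1,-1):
    o=[(n,[m[0],sgn*m[1],m[2]],u) for n,m,u in obs]
    b.append(fit(o,[0.6,0,1.57]));print(sgn,b[-1])
B=lambda x,y:np.array([260+x/5,240+y/5]); BT=lambda x,y:np.array([200+x/5,180+y/5])
print([back('side',B(665,217),0),back('top',BT(130,450),0.0)])
ob=[('side',[17.5,4.5,30],B(615,140)),('side',[-17.5,4.5,30],B(719,144)),('side',[17.5,4.5,0],B(615,215)),('side',[-17.5,4.5,0],B(716,219)),
('side',[17.5,-4.5,30],B(615,127)),('side',[-17.5,-4.5,30],B(720,130)),
('top',[17.5,-4.5,0],BT(152,405)),('top',[-17.5,-4.5,0],BT(135,500))]
print('mid',fit(ob,[.45,.25,0]))
E
```

```text
side cam [0.48595595 0.86526119 0.40646696]
top cam [0.40768161 0.01122791 0.92314478]
1 (array([0.6461018 , 0.00554279, 1.62971205]), array([[ 3.000e-01, -9.190e+01],
       [-1.100e+00,  1.060e+01],
       [ 5.000e-01,  3.400e+00],
       [-1.600e+00, -9.890e+01],
       [-1.089e+02, -2.700e+00],
       [ 1.240e+01, -1.000e-01],
       [ 1.230e+01, -4.000e-01],
       [-1.121e+02, -2.400e+00]]))
-1 (array([0.5444491 , 0.00349616, 1.5518527 ]), array([[-1.2,  0.2],
       [-0.9,  0.3],
       [ 0.4,  0.4],
       [ 1. , -0.4],
       [ 0.2,  0.1],
       [ 0.2, -0.4],
       [-0.3, -0.6],
       [-0.5,  0.1]]))
[array([0.40827177, 0.20351366, 0.        ]), array([0.41392845, 0.19769225, 0.        ])]
mid (array([ 0.40887799,  0.19924111, -0.01237713]), array([[ 0. , -0.6],
       [ 0.5, -0.5],
       [-0.8, -0. ],
       [-0.1,  0.1],
       [-0.2, -0.7],
       [-0.2, -0.4],
       [-2.7,  3.6],
       [-0.3,  0. ]]))
```

Run:
```python
from h import *
s=cv2.imread('pics/side0.png');t=cv2.imread('pics/top0.png')
def c(im,x0,x1,y0,y1,f): 
    q=cv2.resize(im[y0:y1,x0:x1],None,fx=f,fy=f,interpolation=cv2.INTER_CUBIC)
    return cv2.convertScaleAbs(cv2.normalize(q,None,0,255,cv2.NORM_MINMAX))
a=c(t,210,240,255,285,13);b=c(s,375,415,255,295,10)[:390,:390]
cv2.imwrite('pics/mid.png',np.hstack([a,b]))
```

```text
(no output)
```

View pics/mid.png

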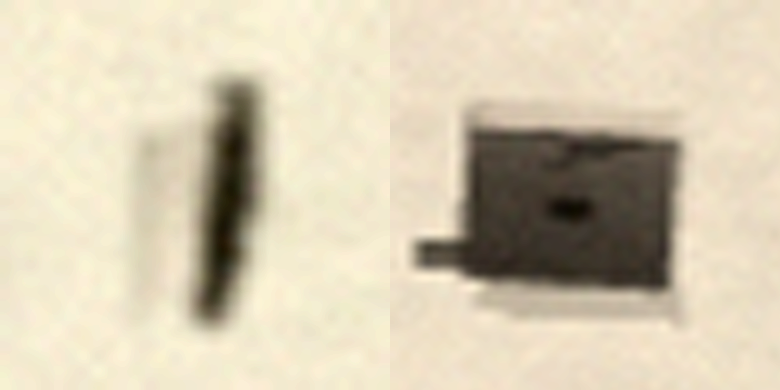

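Run:
```python
from h import *
B=lambda x,y:np.array([375+(x-390)/10,255+y/10]); BT=lambda x,y:np.array([210+x/13,255+y/13])
ob=[('side',[17.5,4.5,30],B(470,132)),('side',[-17.5,4.5,30],B(677,142)),('side',[17.5,4.5,0],B(468,272)),('side',[-17.5,4.5,0],B(667,288)),
('side',[17.5,-4.5,30],B(470,105)),('side',[-17.5,-4.5,30],B(677,115)),
('top',[17.5,-4.5,30],BT(212,125)),('top',[-17.5,-4.5,30],BT(197,320)),('top',[-17.5,-4.5,0],BT(222,322))]
for k in(ob,ob[:6],ob[6:]): print('mid',fit(k,[.4,.2,0]))
T=lambda x,y:np.array([260+x/5.7,175+y/5.7]);S=lambda x,y:np.array([270+x/6,170+y/6])
q=np.array([.5444,.0035,1.552])
def loc(w):
    d=w[:2]-q[:2];c,s=np.cos(q[2]),np.sin(q[2]);return (1000*np.array([c*d[0]+s*d[1],-s*d[0]+c*d[1]])).round(1)
print('ridge',loc(back('top',T(207,210),.0447)),loc(back('side',S(295,293),.0447)))
print('stop face',loc(back('top',T(108,210),.050)))
for u in((112,125),(104,300)): print('stop',loc(back('top',T(*u),.055)))
print('lid front',loc(back('top',T(401,215),.048)),loc(back('side',S(315,200),.042)),'rear',loc(back('top',T(752,230),.048)))
print('tab',loc(back('top',T(655,220),.065)),loc(back('side',S(337,108),.048)))
print('cavity', loc(back('top',T(278,215),.042)))
```

```text
mid (array([ 0.40898208,  0.1985871 , -0.02238969]), array([[-0.1, -1.1],
       [ 0.5, -1. ],
       [-0.8,  0.5],
       [ 0.3, -0. ],
       [-0.3, -1. ],
       [ 0. , -1. ],
       [-0.9, -0.4],
       [-1. ,  0.6],
       [-0.2,  0.2]]))
mid (array([ 0.40906854,  0.20069549, -0.02970953]), array([[-0.1, -0.5],
       [ 0.5, -0.3],
       [-0.8,  1.1],
       [ 0.4,  0.7],
       [-0.3, -0.4],
       [ 0.1, -0.4]]))
mid (array([ 0.4094379 ,  0.19688537, -0.0460909 ]), array([[ 0. , -0.5],
       [-0.4,  0.4],
       [ 0.4,  0.1]]))
ridge [34.3 -0.1] [40.1  0.4]
stop face [73.   2.1]
stop [ 72.7 -31.1]
stop [72.5 38.3]
lid front [-42.6  -0.4] [-51.4  -0.4] rear [-182.7    0.7]
tab [-141.     0.7] [-135.4    1.4]
cavity [6.1 0.5]
```

```bash
python3 -m handwheel '[{"grip":-1,"linear":[34,34,0],"roll":-0.035},{"grip":-1,"linear":[34,34,0],"roll":-0.035},{"grip":-1,"linear":[34,34,0],"roll":-0.035},{"grip":-1,"linear":[34,34,0],"roll":-0.035},{"grip":-1,"linear":[34,34,0],"roll":-0.035},{"grip":-1,"linear":[34,34,0],"roll":-0.035},{"grip":-1,"linear":[34,34,0],"roll":-0.035},{"grip":-1,"linear":[34,34,0],"roll":-0.035}]'
```

```text
clock: 0.9
ee_pos: [0.4387, -0.3548, 0.2531]
tool_rot: [-0.0, -0.699, 0.715, 0.0]
wrist_force: [0.1, -0.4, -0.3]
finger_gap: 0.999
```

```bash
python3 -m handwheel '[{"grip":-1,"linear":[0,40,0],"roll":0},{"grip":-1,"linear":[0,45,0],"roll":0},{"grip":-1,"linear":[0,45,0],"roll":0},{"grip":-1,"linear":[0,45,0],"roll":0},{"grip":-1,"linear":[0,45,0],"roll":0},{"grip":-1,"linear":[0,45,0],"roll":0},{"grip":-1,"linear":[0,45,0],"roll":0},{"grip":-1,"linear":[0,40,0],"roll":0}]'
python3 -m handwheel '[{"grip":-0.3,"linear":[-5,40,0],"roll":0},{"grip":-0.3,"linear":[-5,40,0],"roll":0},{"grip":-0.3,"linear":[-5,40,0],"roll":0},{"grip":-0.3,"linear":[-5,40,-10],"roll":0},{"grip":-0.3,"linear":[-5,30,-30],"roll":0},{"grip":-0.3,"linear":[-4,14,-40],"roll":0},{"grip":-0.3,"linear":[0,0,-40],"roll":0},{"grip":-0.3,"linear":[0,0,0],"roll":0}]'
```

```text
clock: 1.7
ee_pos: [0.4372, -0.0043, 0.2532]
tool_rot: [0.0, -0.7, 0.715, 0.0]
wrist_force: [1.4, 1.0, 0.0]
finger_gap: 0.997
clock: 2.5
ee_pos: [0.4053, 0.1964, 0.1294]
tool_rot: [-0.005, -0.7, 0.714, 0.001]
wrist_force: [-0.9, -0.4, 0.6]
finger_gap: 0.654
```

```bash
python3 -m handwheel '[{"grip":-0.3,"linear":[0,0,0],"roll":0},{"grip":-0.3,"linear":[0,0,0],"roll":0},{"grip":-0.3,"linear":[0,0,0],"roll":0},{"grip":-0.3,"linear":[0,0,0],"roll":0},{"grip":-0.3,"linear":[0,0,0],"roll":0},{"grip":-0.3,"linear":[0,0,0],"roll":0},{"grip":-0.3,"linear":[0,0,0],"roll":0},{"grip":-0.3,"linear":[0,0,0],"roll":0}]'
python3 - <<'E'
from h import *
s=viewer.get_image('side')[:,:,::-1];t=viewer.get_image('top')[:,:,::-1]
a=cv2.resize(s[190:300,330:450],None,fx=4,fy=4,interpolation=cv2.INTER_CUBIC)
b=cv2.resize(t[180:290,180:260],None,fx=4,fy=4,interpolation=cv2.INTER_CUBIC)
cv2.imwrite('pics/a1.png',np.hstack([a,b]))
E
```

```text
clock: 3.3
ee_pos: [0.4088, 0.1975, 0.1334]
tool_rot: [0.0, -0.699, 0.715, -0.0]
wrist_force: [-0.3, 0.4, -0.4]
finger_gap: 0.653
```

View pics/a1.png

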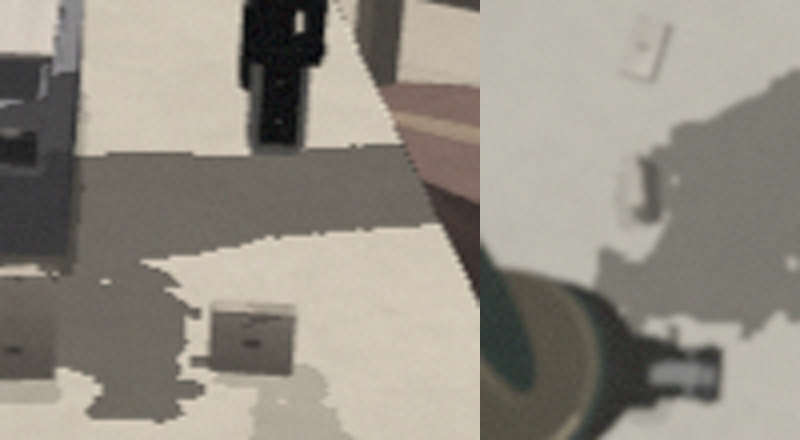

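Run:
```python
from h import *
print(proj('side',[[.4088,.1975,.111],[.4088,.235,.115],[.409,.199,.015],[.409,.2035,.015]]))
```

```text
[[396.26848348 221.88086874]
 [398.63754347 229.46952731]
 [392.84577475 274.24882149]
 [393.06937865 275.63671484]]
```

```bash
python3 -m handwheel '[{"grip":-0.5,"linear":[0,1,-25],"roll":0},{"grip":-0.5,"linear":[0,0,-25],"roll":0},{"grip":-0.5,"linear":[0,0,-25],"roll":0},{"grip":-0.5,"linear":[0,0,-14],"roll":0},{"grip":-0.5,"linear":[0,0,-10],"roll":0},{"grip":-0.5,"linear":[0,0,0],"roll":0},{"grip":-0.5,"linear":[0,0,0],"roll":0},{"grip":-0.2,"linear":[0,0,0],"roll":0}]'
python3 -m handwheel '[{"grip":1,"linear":[0,0,0],"roll":0},{"grip":1,"linear":[0,0,0],"roll":0},{"grip":1,"linear":[0,0,0],"roll":0},{"grip":1,"linear":[0,0,0],"roll":0},{"grip":1,"linear":[0,0,0],"roll":0},{"grip":1,"linear":[0,0,0],"roll":0},{"grip":1,"linear":[0,0,0],"roll":0},{"grip":1,"linear":[0,0,0],"roll":0}]'
```

```text
clock: 4.2
ee_pos: [0.4075, 0.1966, 0.0434]
tool_rot: [-0.005, -0.699, 0.715, -0.0]
wrist_force: [-0.4, -0.1, -0.4]
finger_gap: 0.609
clock: 5.0
ee_pos: [0.4075, 0.1967, 0.0434]
tool_rot: [-0.005, -0.699, 0.715, -0.0]
wrist_force: [-0.9, 1.2, 6.2]
finger_gap: 0.077
```

Run:
```python
from h import *
from workcell import telemetry
print(telemetry.observe())
s=viewer.get_image('side')[:,:,::-1];t=viewer.get_image('top')[:,:,::-1]
a=cv2.resize(s[190:300,330:450],None,fx=4,fy=4,interpolation=cv2.INTER_CUBIC)
b=cv2.resize(t[180:290,180:260],None,fx=4,fy=4,interpolation=cv2.INTER_CUBIC)
cv2.imwrite('pics/a2.png',np.hstack([a,b]))
```

```text
{'clock': 5.0, 'joint_pos': array([-0.41529835,  0.74961218, -0.14449706,  2.19552901,  0.45115383,
        0.23335394, -2.55525742]), 'qvel': array([ 1.17070887e-03,  1.28466605e-03,  4.14087644e-04, -2.03115040e-04,
        4.88913556e-05,  1.40075747e-03,  8.52190538e-05]), 'effort': array([ 8.41501658e-02, -4.48262572e+01, -8.18711445e-01, -4.49156284e+00,
        2.99792457e-02, -1.10269084e-01, -2.00725823e-03]), 'ee_pos': array([0.4074829 , 0.19672707, 0.04337973]), 'tool_rot': array([-4.70142844e-03, -6.99388782e-01,  7.14725956e-01, -1.92876100e-04]), 'wrist_force': array([-0.90927415,  1.1809698 ,  6.20849649]), 'wrist_torque': array([-0.04519437,  0.08746326,  0.01521458]), 'finger_gap': 0.07716082642183235}
```

View pics/a2.png

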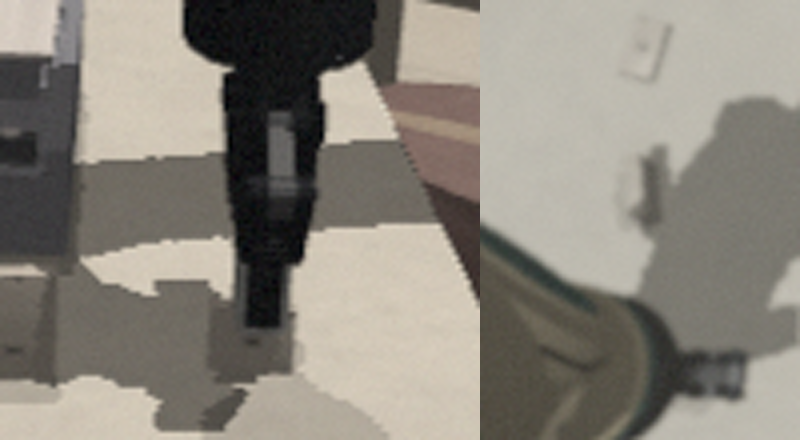

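```bash
python3 -m handwheel '[{"grip":1,"linear":[0,0,10],"roll":0},{"grip":1,"linear":[0,0,10],"roll":0},{"grip":1,"linear":[0,0,15],"roll":0},{"grip":1,"linear":[0,0,20],"roll":0},{"grip":1,"linear":[0,0,25],"roll":0},{"grip":1,"linear":[0,0,25],"roll":0},{"grip":1,"linear":[0,0,15],"roll":0},{"grip":1,"linear":[0,0,0],"roll":0}]'
python3 - <<'E'
from h import *
from workcell import telemetry
print(telemetry.observe()['ee_pos'])
s=viewer.get_image('side')[:,:,::-1]
cv2.imwrite('pics/a3.png',cv2.resize(s[150:300,270:450],None,fx=4,fy=4,interpolation=cv2.INTER_CUBIC))
E
```

```text
clock: 5.9
ee_pos: [0.4085, 0.197, 0.1654]
tool_rot: [-0.003, -0.699, 0.715, -0.001]
wrist_force: [1.0, 0.4, 0.1]
finger_gap: 0.083
[0.40847229 0.19703016 0.16535449]
```

View pics/a3.png

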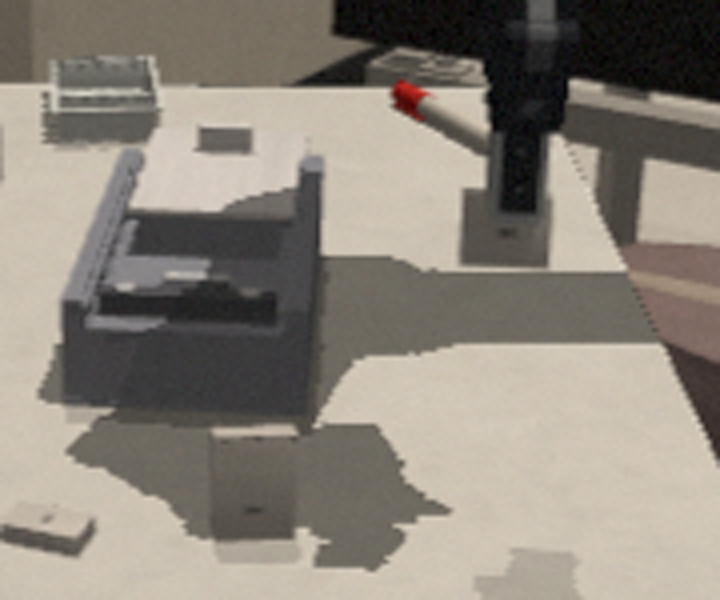

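```bash
python3 -m handwheel '[{"grip":1,"linear":[16,-20,0],"roll":0},{"grip":1,"linear":[20,-35,0],"roll":0},{"grip":1,"linear":[20,-35,0],"roll":0},{"grip":1,"linear":[20,-35,0],"roll":0},{"grip":1,"linear":[20,-35,0],"roll":0},{"grip":1,"linear":[20,-30,0],"roll":0},{"grip":1,"linear":[15,-20,0],"roll":0},{"grip":1,"linear":[0,0,0],"roll":0}]'
python3 -m handwheel '[{"grip":1,"linear":[0,0,0],"roll":0},{"grip":1,"linear":[0,0,-20],"roll":0},{"grip":1,"linear":[0,0,-20],"roll":0},{"grip":1,"linear":[0,0,-10],"roll":0},{"grip":1,"linear":[0,0,0],"roll":0},{"grip":1,"linear":[0,0,0],"roll":0},{"grip":1,"linear":[0,0,0],"roll":0},{"grip":1,"linear":[0,0,0],"roll":0}]'
python3 - <<'E'
from h import *
from workcell import telemetry
print(telemetry.observe()['ee_pos'])
s=viewer.get_image('side')[:,:,::-1];t=viewer.get_image('top')[:,:,::-1]
a=cv2.resize(s[150:250,280:375],None,fx=4,fy=4,interpolation=cv2.INTER_CUBIC)
b=cv2.resize(t[165:265,260:360],None,fx=4,fy=4,interpolation=cv2.INTER_CUBIC)
cv2.imwrite('pics/a4.png',np.hstack([a,b]))
E
```

```text
clock: 6.75
ee_pos: [0.5395, -0.0179, 0.1616]
tool_rot: [-0.006, -0.697, 0.717, -0.001]
wrist_force: [-0.2, 0.8, -1.1]
finger_gap: 0.08
clock: 7.55
ee_pos: [0.5388, -0.0133, 0.1138]
tool_rot: [-0.004, -0.699, 0.715, -0.001]
wrist_force: [-0.4, 0.1, -0.5]
finger_gap: 0.078
[ 0.53879861 -0.01329633  0.11379425]
```

View pics/a4.png

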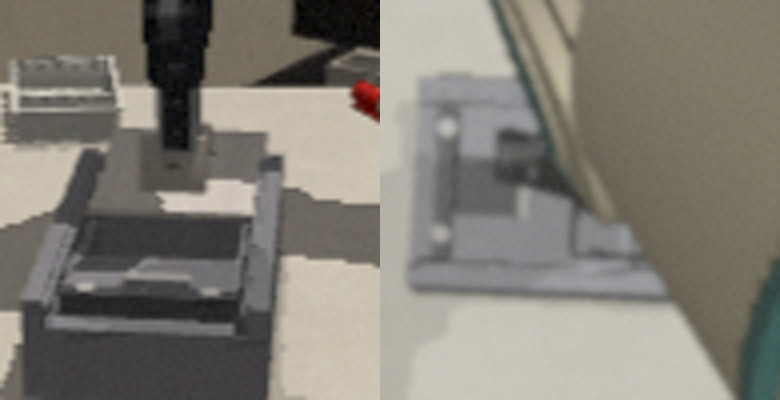

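```bash
python3 -m handwheel '[{"grip":1,"linear":[0,0,-10],"roll":0},{"grip":1,"linear":[0,-1,-10],"roll":0},{"grip":1,"linear":[0,0,-10],"roll":0},{"grip":1,"linear":[0,0,-8],"roll":0},{"grip":1,"linear":[0,0,0],"roll":0},{"grip":1,"linear":[0,0,0],"roll":0},{"grip":1,"linear":[0,0,0],"roll":0},{"grip":1,"linear":[0,0,0],"roll":0}]'
python3 - <<'E'
from h import *
from workcell import telemetry
print(telemetry.observe()['ee_pos'])
s=viewer.get_image('side')[:,:,::-1];t=viewer.get_image('top')[:,:,::-1]
a=cv2.resize(s[150:250,280:375],None,fx=4,fy=4,interpolation=cv2.INTER_CUBIC)
b=cv2.resize(t[165:265,260:360],None,fx=4,fy=4,interpolation=cv2.INTER_CUBIC)
cv2.imwrite('pics/a5.png',np.hstack([a,b]))
E
```

```text
clock: 8.45
ee_pos: [0.5387, -0.0144, 0.0754]
tool_rot: [-0.005, -0.699, 0.715, -0.0]
wrist_force: [-0.0, 0.2, -0.5]
finger_gap: 0.085
[ 0.53866003 -0.01435905  0.07540463]
```

View pics/a5.png

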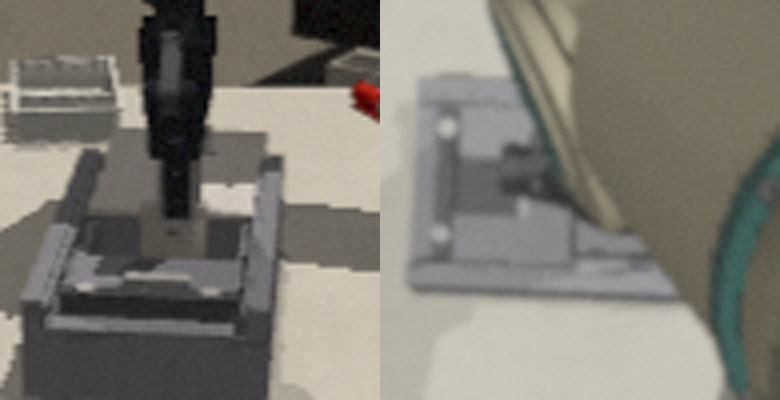

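```bash
python3 -m handwheel '[{"grip":1,"linear":[0,0,-5],"roll":0},{"grip":1,"linear":[0,0,-5],"roll":0},{"grip":1,"linear":[0,0,-5],"roll":0},{"grip":1,"linear":[0,0,-5],"roll":0},{"grip":1,"linear":[0,0,-3],"roll":0},{"grip":1,"linear":[0,0,-2],"roll":0},{"grip":1,"linear":[0,0,0],"roll":0},{"grip":1,"linear":[0,0,0],"roll":0}]'
python3 - <<'E'
from h import *
s=viewer.get_image('side')[:,:,::-1]
cv2.imwrite('pics/a6.png',cv2.resize(s[150:250,280:375],None,fx=5,fy=5,interpolation=cv2.INTER_CUBIC))
E
```

```text
clock: 9.35
ee_pos: [0.5384, -0.0144, 0.0501]
tool_rot: [-0.005, -0.699, 0.715, -0.0]
wrist_force: [-0.4, 0.6, -1.6]
finger_gap: 0.083
```

View pics/a6.png

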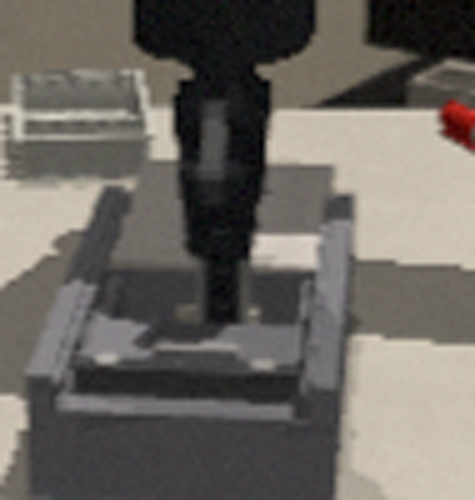

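The block is in the well, between the lid front and the deck, and the force is near zero. Next I'll lower it 1.5 mm and release part way.

```bash
python3 -m handwheel '[{"grip":1,"linear":[0,0,-1.5],"roll":0},{"grip":1,"linear":[0,0,0],"roll":0},{"grip":0.8,"linear":[0,0,0],"roll":0},{"grip":0.76,"linear":[0,0,0],"roll":0},{"grip":0.72,"linear":[0,0,0],"roll":0},{"grip":0.72,"linear":[0,0,0],"roll":0},{"grip":0.72,"linear":[0,0,0],"roll":0},{"grip":0.72,"linear":[0,0,0],"roll":0}]'
```

```text
clock: 10.2
ee_pos: [0.5384, -0.0144, 0.0486]
tool_rot: [-0.005, -0.699, 0.715, -0.0]
wrist_force: [0.0, 0.9, 0.3]
finger_gap: 0.143
```

```bash
python3 -m handwheel '[{"grip":0.72,"linear":[0,0,3],"roll":0},{"grip":0.72,"linear":[0,0,5],"roll":0},{"grip":0.72,"linear":[0,0,10],"roll":0},{"grip":0.72,"linear":[0,0,20],"roll":0},{"grip":0.72,"linear":[0,0,20],"roll":0},{"grip":0.72,"linear":[0,0,20],"roll":0},{"grip":1,"linear":[0,0,20],"roll":0},{"grip":1,"linear":[0,0,0],"roll":0}]'
python3 - <<'E'
from h import *
s=viewer.get_image('side')[:,:,::-1]
cv2.imwrite('pics/a7.png',cv2.resize(s[150:250,280:375],None,fx=5,fy=5,interpolation=cv2.INTER_CUBIC))
E
```

```text
clock: 11.0
ee_pos: [0.5402, -0.0143, 0.1497]
tool_rot: [-0.003, -0.699, 0.715, -0.002]
wrist_force: [0.6, -0.0, 0.5]
finger_gap: 0.002
```

View pics/a7.png

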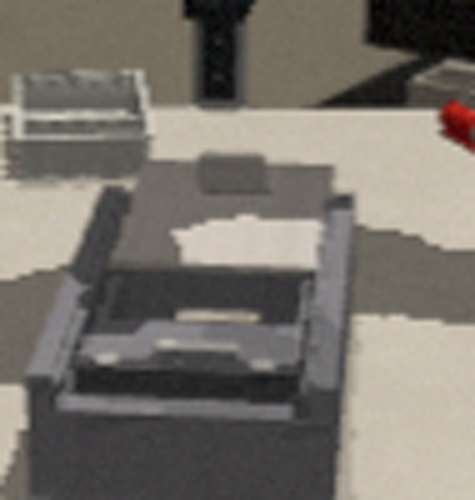

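```bash
python3 -m handwheel '[{"grip":1,"linear":[1,-25,0],"roll":0},{"grip":1,"linear":[0,-30,0],"roll":0},{"grip":1,"linear":[0,-35,0],"roll":0},{"grip":1,"linear":[0,-35,0],"roll":0},{"grip":1,"linear":[0,-30,0],"roll":0},{"grip":1,"linear":[0,-18,0],"roll":0},{"grip":1,"linear":[0,0,-20],"roll":0},{"grip":1,"linear":[0,0,-15],"roll":0}]'
python3 -m handwheel '[{"grip":1,"linear":[0,0,-15],"roll":0},{"grip":1,"linear":[0,0,-15],"roll":0},{"grip":1,"linear":[0,0,-8],"roll":0},{"grip":1,"linear":[0,0,0],"roll":0},{"grip":1,"linear":[0,0,0],"roll":0},{"grip":1,"linear":[0,0,0],"roll":0},{"grip":1,"linear":[0,0,0],"roll":0},{"grip":1,"linear":[0,0,0],"roll":0}]'
python3 - <<'E'
from h import *
s=viewer.get_image('side')[:,:,::-1];t=viewer.get_image('top')[:,:,::-1]
a=cv2.resize(s[150:250,280:375],None,fx=4,fy=4,interpolation=cv2.INTER_CUBIC)
b=cv2.resize(t[165:265,310:410],None,fx=4,fy=4,interpolation=cv2.INTER_CUBIC)
cv2.imwrite('pics/a8.png',np.hstack([a,b]))
E
```

```text
clock: 11.85
ee_pos: [0.5384, -0.1885, 0.1103]
tool_rot: [-0.005, -0.699, 0.715, 0.0]
wrist_force: [-0.1, 0.1, -0.1]
finger_gap: -0.0
clock: 12.65
ee_pos: [0.5396, -0.1875, 0.074]
tool_rot: [-0.005, -0.699, 0.715, -0.001]
wrist_force: [-0.1, -0.1, -0.2]
finger_gap: -0.003
```

View pics/a8.png

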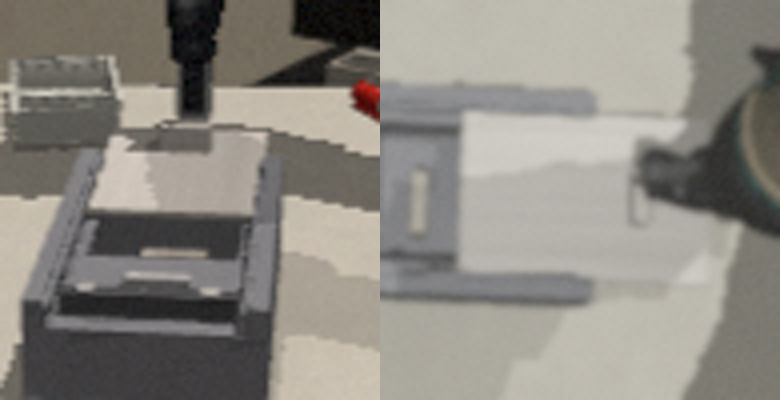

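Run:
```python
from h import *
a=proj('side',[[.5396,-.173,.052],[.541,-.1335,.065],[.541,-.1335,.048]]);print((a-[280,150])*4)
b=proj('top',[[.5396,-.1875,.052],[.541,-.1385,.065]]);print((b-[310,165])*4)
```

```text
[[189.90626478 123.40962095]
 [184.10031998 124.06002478]
 [183.97329233 151.06669915]]
[[343.8894841  201.82867174]
 [261.59358895 194.46287508]]
```

```bash
python3 -m handwheel '[{"grip":1,"linear":[3,3,0],"roll":0},{"grip":1,"linear":[0,4,0],"roll":0},{"grip":1,"linear":[0,4,0],"roll":0},{"grip":1,"linear":[0,4,0],"roll":0},{"grip":1,"linear":[0,4,0],"roll":0},{"grip":1,"linear":[0,4,0],"roll":0},{"grip":1,"linear":[0,4,0],"roll":0},{"grip":1,"linear":[0,4,0],"roll":0}]'
python3 -m handwheel '[{"grip":1,"linear":[0,3,0],"roll":0},{"grip":1,"linear":[0,3,0],"roll":0},{"grip":1,"linear":[0,3,0],"roll":0},{"grip":1,"linear":[0,3,0],"roll":0},{"grip":1,"linear":[0,3,0],"roll":0},{"grip":1,"linear":[0,3,0],"roll":0},{"grip":1,"linear":[0,3,0],"roll":0},{"grip":1,"linear":[0,3,0],"roll":0}]'
python3 - <<'E'
from h import *
s=viewer.get_image('side')[:,:,::-1];t=viewer.get_image('top')[:,:,::-1]
a=cv2.resize(s[150:250,280:375],None,fx=4,fy=4,interpolation=cv2.INTER_CUBIC)
b=cv2.resize(t[165:265,280:380],None,fx=4,fy=4,interpolation=cv2.INTER_CUBIC)
cv2.imwrite('pics/a9.png',np.hstack([a,b]))
E
```

```text
clock: 13.55
ee_pos: [0.5423, -0.156, 0.0735]
tool_rot: [-0.005, -0.699, 0.715, -0.0]
wrist_force: [-0.9, 0.0, 0.5]
finger_gap: -0.001
clock: 14.35
ee_pos: [0.5423, -0.1322, 0.0735]
tool_rot: [-0.005, -0.699, 0.715, -0.0]
wrist_force: [-0.1, -0.3, 0.9]
finger_gap: 0.006
```

View pics/a9.png

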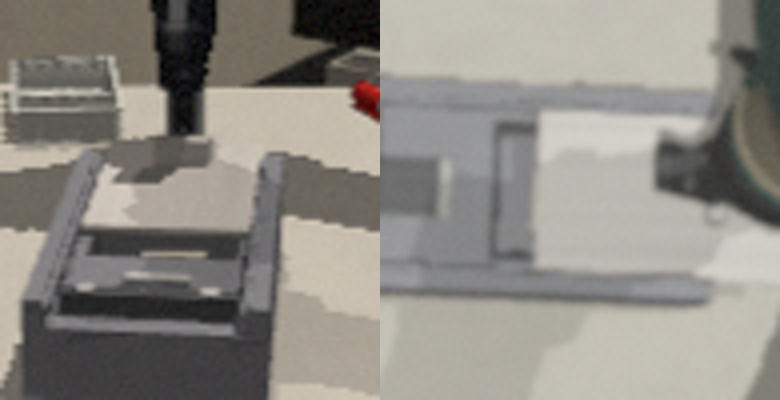

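```bash
python3 -m handwheel '[{"grip":1,"linear":[0,5,0],"roll":0},{"grip":1,"linear":[0,5,0],"roll":0},{"grip":1,"linear":[0,5,0],"roll":0},{"grip":1,"linear":[0.5,5,0],"roll":0},{"grip":1,"linear":[0,5,0],"roll":0},{"grip":1,"linear":[0,5,0],"roll":0},{"grip":1,"linear":[0,4,0],"roll":0},{"grip":1,"linear":[0.5,3,0],"roll":0}]'
python3 -m handwheel '[{"grip":1,"linear":[0,1,0],"roll":0},{"grip":1,"linear":[0,1,0],"roll":0},{"grip":1,"linear":[0,1,0],"roll":0},{"grip":1,"linear":[0,1,0],"roll":0},{"grip":1,"linear":[0,1,0],"roll":0},{"grip":1,"linear":[0,1,0],"roll":0},{"grip":1,"linear":[0,1,0],"roll":0},{"grip":1,"linear":[0,1,0],"roll":0}]'
```

```text
clock: 15.25
ee_pos: [0.5433, -0.0949, 0.0735]
tool_rot: [-0.005, -0.7, 0.715, -0.0]
wrist_force: [-0.1, -0.2, -0.4]
finger_gap: -0.001
clock: 16.05
ee_pos: [0.5433, -0.0874, 0.0735]
tool_rot: [-0.005, -0.699, 0.715, -0.0]
wrist_force: [0.1, -2.1, 0.6]
finger_gap: -0.002
```

```bash
python3 -m handwheel '[{"grip":1,"linear":[0,0.5,0],"roll":0},{"grip":1,"linear":[0,0.5,0],"roll":0},{"grip":1,"linear":[0,0.5,0],"roll":0},{"grip":1,"linear":[0,0.5,0],"roll":0},{"grip":1,"linear":[0,0.5,0],"roll":0},{"grip":1,"linear":[0,0.5,0],"roll":0},{"grip":1,"linear":[0,0.5,0],"roll":0},{"grip":1,"linear":[0,0.5,0],"roll":0}]'
```

```text
clock: 16.85
ee_pos: [0.5434, -0.0834, 0.0735]
tool_rot: [-0.005, -0.699, 0.715, -0.0]
wrist_force: [0.1, -1.2, 0.2]
finger_gap: -0.001
```

```bash
python3 -m handwheel '[{"grip":1,"linear":[0,0.5,0],"roll":0},{"grip":1,"linear":[0,0.5,0],"roll":0},{"grip":1,"linear":[0,0.5,0],"roll":0},{"grip":1,"linear":[0,0.5,0],"roll":0},{"grip":1,"linear":[0,0.5,0],"roll":0},{"grip":1,"linear":[0,0.5,0],"roll":0},{"grip":1,"linear":[0,0.5,0],"roll":0},{"grip":1,"linear":[0,0.5,0],"roll":0}]'
```

```text
clock: 17.65
ee_pos: [0.5433, -0.0796, 0.0735]
tool_rot: [-0.005, -0.699, 0.715, -0.0]
wrist_force: [-0.5, -1.5, 0.2]
finger_gap: -0.002
```

```bash
python3 -m handwheel '[{"grip":1,"linear":[0,0.5,0],"roll":0},{"grip":1,"linear":[0,0.5,0],"roll":0},{"grip":1,"linear":[0,0.5,0],"roll":0},{"grip":1,"linear":[0,0.5,0],"roll":0},{"grip":1,"linear":[0,0.5,0],"roll":0},{"grip":1,"linear":[0,0.5,0],"roll":0},{"grip":1,"linear":[0,0.5,0],"roll":0},{"grip":1,"linear":[0,0.5,0],"roll":0}]'
```

```text
clock: 18.45
ee_pos: [0.5433, -0.0767, 0.0736]
tool_rot: [-0.006, -0.699, 0.715, -0.001]
wrist_force: [-0.3, -5.9, 1.9]
finger_gap: 0.0
```

```bash
python3 -m handwheel '[{"grip":1,"linear":[0,0.5,0],"roll":0},{"grip":1,"linear":[0,0.5,0],"roll":0},{"grip":1,"linear":[0,0.5,0],"roll":0},{"grip":1,"linear":[0,0.5,0],"roll":0},{"grip":1,"linear":[0,0.5,0],"roll":0},{"grip":1,"linear":[0,0.5,0],"roll":0},{"grip":1,"linear":[0,0.5,0],"roll":0},{"grip":1,"linear":[0,0.5,0],"roll":0}]'
python3 - <<'E'
from h import *
s=viewer.get_image('side')[:,:,::-1];t=viewer.get_image('top')[:,:,::-1]
a=cv2.resize(s[150:250,280:375],None,fx=4,fy=4,interpolation=cv2.INTER_CUBIC)
b=cv2.resize(t[165:265,260:360],None,fx=4,fy=4,interpolation=cv2.INTER_CUBIC)
cv2.imwrite('pics/b1.png',np.hstack([a,b]))
E
```

```text
clock: 19.25
ee_pos: [0.5435, -0.0712, 0.0736]
tool_rot: [-0.005, -0.699, 0.715, -0.0]
wrist_force: [1.0, -4.2, 2.2]
finger_gap: 0.0
```

View pics/b1.png

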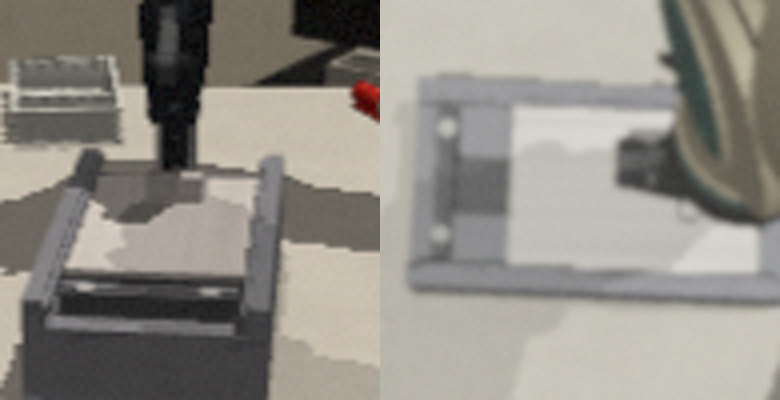

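```bash
python3 -m handwheel '[{"grip":1,"linear":[0,1,0],"roll":0},{"grip":1,"linear":[0,2,0],"roll":0},{"grip":1,"linear":[0,2,0],"roll":0},{"grip":1,"linear":[0,2,0],"roll":0},{"grip":1,"linear":[0.5,2,0],"roll":0},{"grip":1,"linear":[0,2,0],"roll":0},{"grip":1,"linear":[0,2,0],"roll":0},{"grip":1,"linear":[0,1,0],"roll":0}]'
```

```text
clock: 20.15
ee_pos: [0.5438, -0.057, 0.0735]
tool_rot: [-0.005, -0.699, 0.715, -0.0]
wrist_force: [0.4, -4.0, 1.2]
finger_gap: -0.001
```

```bash
python3 -m handwheel '[{"grip":1,"linear":[0,1,0],"roll":0},{"grip":1,"linear":[0,1,0],"roll":0},{"grip":1,"linear":[0,1,0],"roll":0},{"grip":1,"linear":[0,1,0],"roll":0},{"grip":1,"linear":[0,1,0],"roll":0},{"grip":1,"linear":[0,1,0],"roll":0},{"grip":1,"linear":[0,1,0],"roll":0},{"grip":1,"linear":[0,0.5,0],"roll":0}]'
python3 - <<'E'
from h import *
t=viewer.get_image('top')[:,:,::-1]
b=cv2.resize(t[170:250,260:350],None,fx=6,fy=6,interpolation=cv2.INTER_CUBIC)
cv2.imwrite('pics/b2.png',b)
E
```

```text
clock: 20.95
ee_pos: [0.5438, -0.0497, 0.0735]
tool_rot: [-0.005, -0.699, 0.715, -0.0]
wrist_force: [0.4, -4.3, 1.5]
finger_gap: -0.0
```

View pics/b2.png

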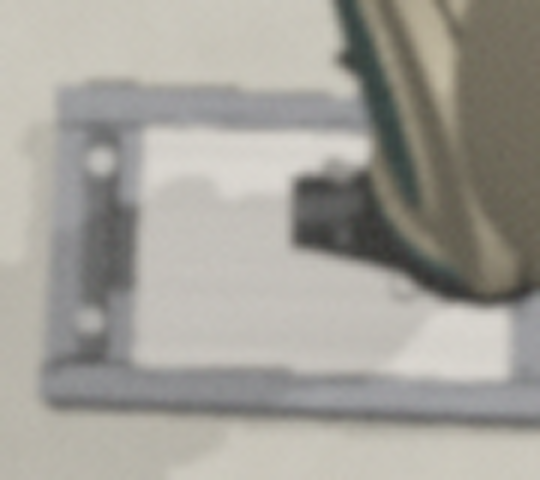

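The lid front is at crop u≈137 and the stop face at about 112, so roughly 9 mm remain. The lid is still on the ridge at about 4 N. I'll creep from here.

```bash
python3 -m handwheel '[{"grip":1,"linear":[0,0.5,0],"roll":0},{"grip":1,"linear":[0,0.5,0],"roll":0},{"grip":1,"linear":[0,0.5,0],"roll":0},{"grip":1,"linear":[0,0.5,0],"roll":0},{"grip":1,"linear":[0,0.5,0],"roll":0},{"grip":1,"linear":[0,0.5,0],"roll":0},{"grip":1,"linear":[0,0.5,0],"roll":0},{"grip":1,"linear":[0,0.5,0],"roll":0}]'
```

```text
clock: 21.8
ee_pos: [0.5438, -0.0458, 0.0735]
tool_rot: [-0.005, -0.699, 0.715, -0.0]
wrist_force: [-0.9, -2.8, 1.5]
finger_gap: -0.0
```

```bash
python3 -m handwheel '[{"grip":1,"linear":[0,0.3,0],"roll":0},{"grip":1,"linear":[0,0.3,0],"roll":0},{"grip":1,"linear":[0,0.3,0],"roll":0},{"grip":1,"linear":[0,0.3,0],"roll":0},{"grip":1,"linear":[0,0.2,0],"roll":0},{"grip":1,"linear":[0,0.2,0],"roll":0},{"grip":1,"linear":[0,0.2,0],"roll":0},{"grip":1,"linear":[0,0.2,0],"roll":0}]'
```

```text
clock: 22.6
ee_pos: [0.5437, -0.0433, 0.0734]
tool_rot: [-0.005, -0.7, 0.715, 0.0]
wrist_force: [-0.2, -0.6, 0.0]
finger_gap: -0.002
```

The force has dropped to about 0.6 N, so the ridge has snapped in. Now a slow creep to the stop.

```bash
python3 -m handwheel '[{"grip":1,"linear":[0,0.2,0],"roll":0},{"grip":1,"linear":[0,0.2,0],"roll":0},{"grip":1,"linear":[0,0.2,0],"roll":0},{"grip":1,"linear":[0,0.2,0],"roll":0},{"grip":1,"linear":[0,0.2,0],"roll":0},{"grip":1,"linear":[0,0.2,0],"roll":0},{"grip":1,"linear":[0,0,0],"roll":0},{"grip":1,"linear":[0,0,0],"roll":0}]'
```

```text
clock: 23.4
ee_pos: [0.5438, -0.0427, 0.0735]
tool_rot: [-0.005, -0.699, 0.715, -0.0]
wrist_force: [-0.1, 0.6, 0.5]
finger_gap: 0.006
```

```bash
python3 -m handwheel '[{"grip":1,"linear":[0,0.2,0],"roll":0},{"grip":1,"linear":[0,0.2,0],"roll":0},{"grip":1,"linear":[0,0.2,0],"roll":0},{"grip":1,"linear":[0,0.2,0],"roll":0},{"grip":1,"linear":[0,0.2,0],"roll":0},{"grip":1,"linear":[0,0.2,0],"roll":0},{"grip":1,"linear":[0,0,0],"roll":0},{"grip":1,"linear":[0,0,0],"roll":0}]'
```

```text
clock: 24.2
ee_pos: [0.5438, -0.0415, 0.0735]
tool_rot: [-0.005, -0.699, 0.715, -0.0]
wrist_force: [0.2, -0.3, -0.4]
finger_gap: 0.002
```

```bash
python3 -m handwheel '[{"grip":1,"linear":[0,0.2,0],"roll":0},{"grip":1,"linear":[0,0.2,0],"roll":0},{"grip":1,"linear":[0,0.2,0],"roll":0},{"grip":1,"linear":[0,0.2,0],"roll":0},{"grip":1,"linear":[0,0,0],"roll":0},{"grip":1,"linear":[0,0,0],"roll":0},{"grip":1,"linear":[0,0,0],"roll":0},{"grip":1,"linear":[0,0,0],"roll":0}]'
```

```text
clock: 25.0
ee_pos: [0.5438, -0.0407, 0.0735]
tool_rot: [-0.005, -0.699, 0.715, -0.0]
wrist_force: [-0.6, -0.2, -0.2]
finger_gap: -0.0
```

```bash
python3 -m handwheel '[{"grip":1,"linear":[0,0.2,0],"roll":0},{"grip":1,"linear":[0,0.2,0],"roll":0},{"grip":1,"linear":[0,0.2,0],"roll":0},{"grip":1,"linear":[0,0.2,0],"roll":0},{"grip":1,"linear":[0,0,0],"roll":0},{"grip":1,"linear":[0,0,0],"roll":0},{"grip":1,"linear":[0,0,0],"roll":0},{"grip":1,"linear":[0,0,0],"roll":0}]'
```

```text
clock: 25.8
ee_pos: [0.5438, -0.0399, 0.0735]
tool_rot: [-0.005, -0.699, 0.715, -0.0]
wrist_force: [0.4, -0.5, 0.4]
finger_gap: 0.002
```

```bash
python3 -m handwheel '[{"grip":1,"linear":[0,0.2,0],"roll":0},{"grip":1,"linear":[0,0.2,0],"roll":0},{"grip":1,"linear":[0,0.2,0],"roll":0},{"grip":1,"linear":[0,0.2,0],"roll":0},{"grip":1,"linear":[0,0,0],"roll":0},{"grip":1,"linear":[0,0,0],"roll":0},{"grip":1,"linear":[0,0,0],"roll":0},{"grip":1,"linear":[0,0,0],"roll":0}]'
python3 - <<'E'
from h import *
s=viewer.get_image('side')[:,:,::-1];t=viewer.get_image('top')[:,:,::-1]
a=cv2.resize(s[150:250,280:375],None,fx=4,fy=4,interpolation=cv2.INTER_CUBIC)
b=cv2.resize(t[165:265,260:360],None,fx=4,fy=4,interpolation=cv2.INTER_CUBIC)
cv2.imwrite('pics/b3.png',np.hstack([a,b]))
E
```

```text
clock: 26.6
ee_pos: [0.5437, -0.0394, 0.0735]
tool_rot: [-0.005, -0.699, 0.715, -0.0]
wrist_force: [-0.2, -2.8, 0.4]
finger_gap: -0.002
```

View pics/b3.png

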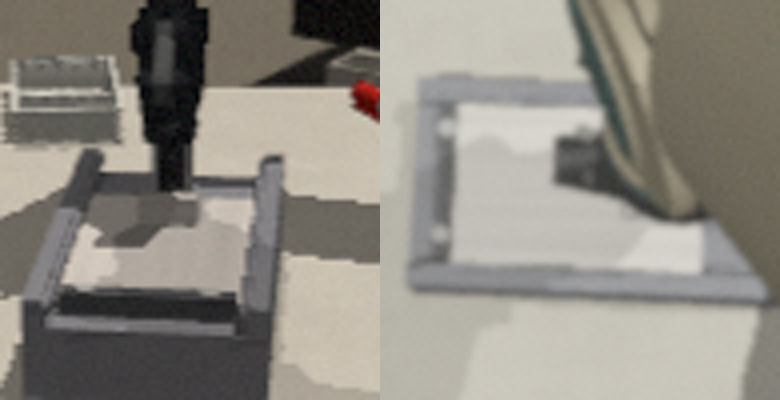

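```bash
python3 -m handwheel '[{"grip":1,"linear":[0,0.2,0],"roll":0},{"grip":1,"linear":[0,0.2,0],"roll":0},{"grip":1,"linear":[0,0,0],"roll":0},{"grip":1,"linear":[0,0,0],"roll":0},{"grip":1,"linear":[0,0,0],"roll":0},{"grip":1,"linear":[0,0,0],"roll":0},{"grip":1,"linear":[0,0,0],"roll":0},{"grip":1,"linear":[0,0,0],"roll":0}]'
```

```text
clock: 27.5
ee_pos: [0.5436, -0.0392, 0.0735]
tool_rot: [-0.005, -0.699, 0.715, -0.0]
wrist_force: [-1.2, -4.7, 1.3]
finger_gap: 0.004
```

The force rose to 4.7 N while the TCP hardly moved, so the lid is on the stop. I'll back off and lift away.

```bash
python3 -m handwheel '[{"grip":1,"linear":[0,-1,0],"roll":0},{"grip":1,"linear":[0,-3,0],"roll":0},{"grip":1,"linear":[0,-8,0],"roll":0},{"grip":1,"linear":[0,0,10],"roll":0},{"grip":1,"linear":[0,0,30],"roll":0},{"grip":1,"linear":[0,0,40],"roll":0},{"grip":1,"linear":[0,0,40],"roll":0},{"grip":1,"linear":[0,0,30],"roll":0}]'
python3 -m handwheel '[{"grip":1,"linear":[0,-40,0],"roll":0},{"grip":1,"linear":[0,-45,0],"roll":0},{"grip":1,"linear":[0,-45,0],"roll":0},{"grip":1,"linear":[0,-45,0],"roll":0},{"grip":1,"linear":[0,-45,0],"roll":0},{"grip":1,"linear":[0,-20,0],"roll":0},{"grip":1,"linear":[0,0,0],"roll":0},{"grip":1,"linear":[0,0,0],"roll":0}]'
python3 - <<'E'
from h import *
s=viewer.get_image('side')[:,:,::-1];t=viewer.get_image('top')[:,:,::-1]
a=cv2.resize(s[160:300,260:400],None,fx=3,fy=3,interpolation=cv2.INTER_CUBIC)
b=cv2.resize(t[160:280,200:320],None,fx=3.5,fy=3.5,interpolation=cv2.INTER_CUBIC)
cv2.imwrite('pics/b4.png',np.hstack([a[:420,:370],b[:420]]))
q=np.array([.5444,.0035,1.552])
E
```

```text
clock: 28.3
ee_pos: [0.5447, -0.0501, 0.2268]
tool_rot: [-0.003, -0.7, 0.715, -0.001]
wrist_force: [1.0, 0.1, 0.0]
finger_gap: -0.002
clock: 29.1
ee_pos: [0.544, -0.29, 0.224]
tool_rot: [-0.004, -0.699, 0.715, 0.0]
wrist_force: [-0.4, 0.2, 0.2]
finger_gap: -0.001
```

View pics/b4.png

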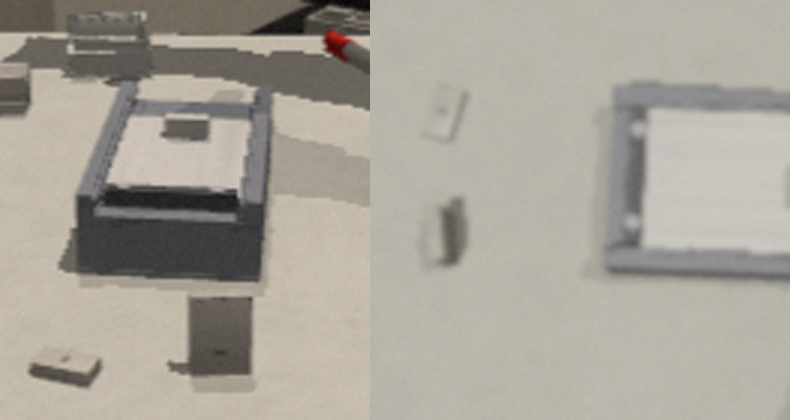

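The lid lies flat in its channel with its front edge against the stop. The tall and small blocks stand where they were, and the robot is clear, so I'm handing in.

```bash
python3 -c "
from workcell import env
print(env.close_job())"
```

```text
the job is handed in; nothing more can be done
None
```

The 30 mm gauge block is standing inside the case and the lid is closed over the ridge, resting against the end stop. I handed the job in at about 29 s of the 69 s allowed; it reports no verdict.

- **Block:** I set it down in the open part, let go and lifted away. The picture afterwards showed it standing in the case. It could not be seen once the lid was shut.
- **Ridge:** The shut fingers pushed the lid from behind its tab. The highest wrist reading was about 5.9 N as the lid mounted the ridge, then about 4 N along it. The force fell to nearly zero when it snapped in.
- **Stop:** I crept the last 4 mm in steps of 0.2 mm. The force rose to 2.8 N and then 4.7 N with almost no further movement, well under the 10 N ramming limit. These are readings at the end of each call, so a brief higher peak in between would not show.
- **Last pictures:** The lid lay flat in its channel with its front edge at the stop. The tall and small blocks looked unmoved. The V-block is only partly in view, but the robot was never near it. The arm stood clear of everything.

One thing did not go as commanded. A joint limit stopped the hand about 9 mm short when I went down for the block, so I gripped it by only its top 9 mm or so. The grip held.

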